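# Close up the load on a carrying tray and lift it off the packing bench

### The job

One of the four small lidded boxes on the aluminium carrying tray has been left standing away from the box behind it: with the tray still on the bench, push it along its lane until it is flush against its neighbour, so that all the boxes are packed up to the tray's stop wall. Then take the tray by the black grip on top, lift it straight up about 10 cm clear of the bench with all four boxes aboard, keeping it level, and finish while still holding it there steadily; do not put it down or let go. Leave the other things on the bench where they are.

Things in the scene. Friction and masses are not known exactly. Their poses are not given: they have to be found in the camera images.
- tray: (all sizes in mm) aluminium carrying tray, loose, 0.35 kg (laden 0.7). Origin: centre of its underside, z up. 210 (x) x 124 (y); floor 6 thick; side walls 4 thick, 18 high; the +x end is open. A rib along x (8 thick, 18 high) parts two lanes 54 wide, centred at y = +31 and -31, two boxes in each. Its x axis points roughly to the robot's left, within 35 degrees.
- tray_stop (a point): foot of the inner face of the tray's stop wall (4 mm thick, 18 mm high, at the -x end), at (-101, 0, 6) mm in the tray's frame. With a lane packed up to the stop wall, its two box centres are at tray x = -58 and +27 mm and the last box's outer end face at x = +70 mm
- tray_grip (a point): middle of the tray's black grip bar: a straight bar 70 mm long (tray x), 16 mm wide (tray y), 20 mm high, with nothing beside it; at (-8, 0, 80) mm in the tray's frame, so its top is 90 mm above the bench while the tray stands; the laden tray balances within about 10 mm of it along x. It stands on a thin upright fin
- box_a: flat lidded parts box, dark body, grey lid, paper patch on top; 85 (its x) x 50 (y) x 38 mm high, about 90 g, loose; origin: centre of its underside. Stands on the tray floor with its length along the lane. One of the two boxes at the open (+x) end, in either lane; it or box_b stands 15 to 32 mm away from the box behind it, the other is already home.
- box_b: flat lidded parts box, dark body, grey lid, paper patch on top; 85 (its x) x 50 (y) x 38 mm high, about 90 g, loose; origin: centre of its underside. Stands on the tray floor with its length along the lane. The other of the two boxes at the open end; see box_a.
- box_c: flat lidded parts box, dark body, grey lid, paper patch on top; 85 (its x) x 50 (y) x 38 mm high, about 90 g, loose; origin: centre of its underside. Stands on the tray floor with its length along the lane. Home against the stop wall in the lane at tray y = +31.
- box_d: flat lidded parts box, dark body, grey lid, paper patch on top; 85 (its x) x 50 (y) x 38 mm high, about 90 g, loose; origin: centre of its underside. Stands on the tray floor with its length along the lane. Home against the stop wall in the lane at tray y = -31.
- spare_box: bystander: another box of the same kind (85 x 50 x 38 mm) on the bench beyond the tray's stop wall, origin under its centre
- tape: bystander: roll of packing tape lying flat, 90 mm across, 48 mm high, beyond the tray's stop wall; origin under its centre
- driver: bystander: screwdriver, 180 mm long, lying alongside the tray on its -y side, about 95 mm from its centre line; origin at its middle
- marker: bystander: marker pen 130 mm long, 15 mm thick, lying alongside the tray on its +y side, about 95 mm from its centre line; origin at its middle
- clip: bystander: small black U-shaped phone clip, 50 x 30 x 26 mm high, on the bench about 210 mm from the tray's centre, off the open end on the -y side; origin under its centre
Not all that is in view belongs to the job. Leave any yellow look-alike of the box_d alone.

How it is judged:
On the way, in this order (a step that is already met when the one before it is completed fails the run):
1. with the tray standing on the bench, every box is pushed up flush towards the stop wall (x of each of box_a, box_b in the frame of tray below 0.0305 m and x of each of box_c, box_d in the frame of tray below -0.055 m and z of box_a in the frame of tray between 0.003 and 0.011 m and z of box_b in the frame of tray between 0.003 and 0.011 m and z of box_c in the frame of tray between 0.003 and 0.011 m and z of box_d in the frame of tray between 0.003 and 0.011 m and height (world z) of tray below 0.008 m), for 0.2 s.
2. the tray is lifted clear of the bench, level (height (world z) of tray above 0.05 m and angle between tray's own z axis and vertical below 0.12 rad), for 0.2 s.
At the end, for the whole second after the job is handed in: held by the fingers, the tray's underside is 50 to 200 mm above the bench, tilt under 0.10 rad, still, within 220 mm of where it stood, over the clear middle of the bench, touching no bystander; all four boxes on its floor, packed to the stop wall with at most 3 mm of gap (x of each of box_a, box_b in the frame of tray below 0.0305 m and x of each of box_c, box_d in the frame of tray below -0.055 m and z of box_a in the frame of tray between 0.003 and 0.011 m and z of box_b in the frame of tray between 0.003 and 0.011 m and z of box_c in the frame of tray between 0.003 and 0.011 m and z of box_d in the frame of tray between 0.003 and 0.011 m and height (world z) of tray between 0.05 and 0.2 m and distance of tray from where it was at the start of the episode below 0.22 m and world x of tray below 0.66 m and world y of tray between -0.33 and 0.25 m and angle between tray's own z axis and vertical below 0.1 rad and linear speed of tray below 0.02 m/s and angular speed of tray below 0.15 rad/s and contact force between tray and the fingers above 3 N and contact force between each of spare_box, tape, driver, marker, clip and tray below 0.2 N); the arm keeps its last pose, push and grip.
It fails at once if a bystander on the bench (spare box, tape, screwdriver, marker, clip) is moved by more than 30 mm (distance of any of spare_box, tape, driver, marker, clip from where it was at the start of the episode above 0.03 m).
It fails at once if the tray is tipped by more than 0.25 rad (angle between tray's own z axis and vertical above 0.25 rad).
It also fails if it takes over 48 s, if anything falls off the work surface, if the arm or the gripper's body presses on something with over 40 N, if the wrist force passes 120 N, or if a joint passes its speed limit or range.

### The arm

A 6-joint arm with a two-finger parallel gripper is mounted at the origin on the work surface. World frame = base frame: x ahead of the robot, y to its left, z up, the work surface at z = 0. Lengths are in m, angles in rad, forces in N, time in s.
With the tool pointing down it reaches from about 0.375 to 0.9 m from the base axis. Payload 3.1 kg.
Tool frame: the origin (TCP) lies between the finger pads; the fingertips stand 8 mm ahead of it and the grasp point (between the pads) lies 11 mm behind it; z points along the fingers, y is the line along which they close (so a half turn about z gives the same grasp; the last joint's range is limited). The gripper opens to 87 mm and grips with 3 to 60 N. Pads are 19 mm wide; open, the fingers measure 117 mm over their backs; the gripper's body (75 mm by 190 mm) begins 51 mm behind the grasp point.
Start: joints at [1.038, 0.527, 1.433, -0, 1.181, -0.178], TCP at [0.217, 0.586, 0.2] pointing down, gripper open.
Joint ranges: [-3.08, 3.08], [-0.75, 2.2], [0.22, 2.44], [-1.43, 4.57], [0, 2.65], [-2.85, 2.85]. Speed limits (rad/s): [2.79, 2.79, 3.14, 3.14, 3.14, 3.14].

### API

Orientations are given as a unit quaternion [x, y, z, w].
In Python, from rig import robot gives the robot as it stands.
- The arm moves only by the tool move_arm, never from a script. Its argument "motion" is text: rows parted by semicolons, each of 5 numbers parted by spaces: the opening, from -1 (shut) to 1 (fully open), then the shift along the tool's x, y, z normalised to -1 to 1, where 1 is 0.2 m, then the turn about the tool's z normalised to -1 to 1, where 1 is pi rad. A call has 1 to 12 rows; each row is the pose to reach, as a shift and turn from the pose commanded when the call began, along the tool's axes at that moment, turning the shorter way round; what a row does not reach only later rows make up. A row lasts 1/12 s, in which the tool goes at most 41.7 mm and 7.16 degrees, less where a joint would pass 70% of its speed; a pose out of reach is approached as far as the arm can. A call with a number of a shift or a turn outside -1 to 1 is refused whole. A call with a gripper value outside its range is refused whole. The fingers move at their own pace and stop on an object; "newtons" is the grip in N (left out, the last holds). Time passes only in rows, so rows that repeat a pose let the fingers close. It gives the time, the measured TCP pose, the force, the opening and the grip force at its end, in the units of the state.
- robot.get_obs(): the state, without advancing time (a new reading comes with each control period).
- robot.camera(name): name is "scene" or "top"; returns (picture, depth): 480x640x3 uint8, red, green, blue; 480x640 float32, m along the optical axis (not along the pixel's ray), 0 where there is no reading.
- robot.camera_model(name): a dict with "mtx" (3x3 intrinsics, pixels), "position" and "attitude" of the camera in the world. Camera axes: x right, y down, z forward; pixel columns grow to the right and rows downward; lengths in m; the calibration is good to about 2 mm. A picture is of the moment at which its call begins. camera_model takes no time and is no camera call.
- robot.hand_in(): hands the job in; it is judged then, once.
The state is a dict: "time": time; "q": joint angles; "joint_velocities": joint speeds; "joint_torque": joint torques, N m; "position": TCP position; "tool_rot": TCP orientation; "ft_force": force on the tool from outside, world axes, zero at the start; "moment": the same for the moment, N m; "grip_width": finger opening in m; "grip_force": force on a finger pad.
Only numpy, scipy, OpenCV 4.12 (cv2) and the standard library are available. Lean on these libraries where they do the work, as an engineer would, in place of code of your own. Each camera call takes 0.05 s, during which the arm holds its last target. There are 200 camera calls.

## Working session

There is one attempt and no reset: what is moved stays moved. The work goes in short steps, Python scripts to look and compute and a tool call to move; the robot and the scene stay as the last step left them, time stands still between calls to the robot, and variables do not carry over. Pictures are saved under pics/ and viewed, at most 10 in all, crops included, and the job is handed in when it is done.

Besides the shell and the picture viewer there is one more tool, called after "Call:" by a JSON object that holds its "op" and its "data", one argument or row to a line. move_arm: Moves the arm, as the interface text tells. Its arguments: {"type":"object","properties":{"motion":{"type":"string"},"newtons":{"type":"number"}},"required":["motion"]}

```bash
mkdir -p pics
cat > h.py <<'E'
import numpy as np, cv2
from scipy.spatial.transform import Rotation as R
from rig import robot
def shot(n,f):
    p,d=robot.camera(n); cv2.imwrite(f'pics/{f}.png',p[:,:,::-1]); np.save(f'pics/{f}.npy',d); return p,d
def rot(m):
    a=np.array(m['attitude']); return a if a.shape==(3,3) else R.from_quat(a).as_matrix()
def ray(n,uv):
    m=robot.camera_model(n); d=np.linalg.inv(np.array(m['mtx']))@[uv[0],uv[1],1]; return np.array(m['position']),rot(m)@d
def onz(n,uv,z):
    c,d=ray(n,uv); return c+d*(z-c[2])/d[2]
def cloud(n,D):
    m=robot.camera_model(n); v,u=np.mgrid[:480,:640]; P=np.stack([u,v,np.ones_like(u)],-1)@np.linalg.inv(np.array(m['mtx'])).T*D[...,None]
    return P@rot(m).T+np.array(m['position'])
E
python3 - <<'E'
from h import *
for n in('scene','top'):
    p,d=shot(n,n+'0'); print(n,robot.camera_model(n),(d>0).mean())
print(robot.get_obs())
E
```

```text
scene {'mtx': array([[458.93913348,   0.        , 328.23082914],
       [  0.        , 458.93913348, 240.08336107],
       [  0.        ,   0.        ,   1.        ]]), 'position': array([0.89129589, 0.31531819, 0.59424781]), 'attitude': array([ 0.37477294,  0.84409232, -0.34762156, -0.16190322])} 0.995830078125
top {'mtx': array([[505.84584772,   0.        , 316.15687901],
       [  0.        , 505.84584772, 239.9581936 ],
       [  0.        ,   0.        ,   1.        ]]), 'position': array([ 0.46023006, -0.00217873,  0.9074742 ]), 'attitude': array([ 0.71327544, -0.70030201,  0.02411215, -0.01529192])} 0.9959407552083334
{'time': 0.1, 'q': array([ 1.03751505e+00,  5.28366167e-01,  1.43376758e+00, -1.45319457e-05,
        1.18139230e+00, -1.78537315e-01]), 'joint_velocities': array([ 0.00155316, -0.00103575, -0.00285286,  0.0005309 , -0.0014266 ,
       -0.0009476 ]), 'joint_torque': array([ 8.94376080e-05, -4.40987098e+01, -1.77150965e+01,  6.35232520e-02,
        5.34070143e-02, -4.10977884e-05]), 'position': array([0.21673216, 0.58547505, 0.19887595]), 'tool_rot': array([ 1.76440593e-01,  9.84310816e-01, -9.08451814e-04, -3.30539040e-04]), 'ft_force': array([-0.45151029,  0.60459062,  0.38272539]), 'moment': array([ 0.0356526 , -0.01416292, -0.00983218]), 'grip_force': 0.0, 'grip_width': 0.0870656677887635}
```

View pics/top0.png

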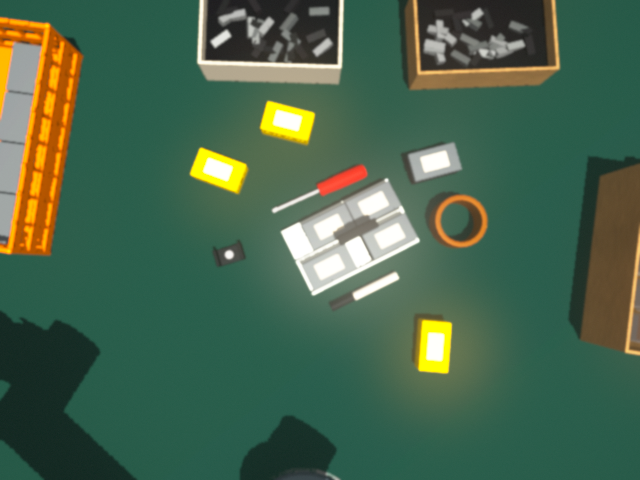

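View pics/scene0.png

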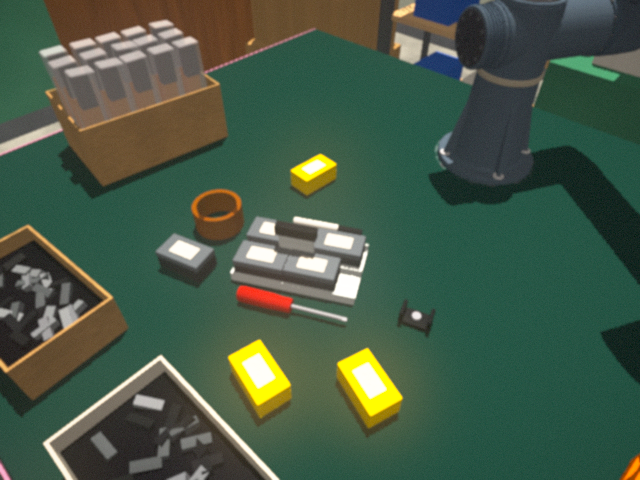

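Top view: the tray is centred near (350,237), with its open end to the lower left. The box standing off is in the marker-side lane at about (330,267), with the gap at (358,250). Its neighbour is at (390,237), the other lane holds (328,224) and (373,203), and the grip is at (355,230). 

Possible look-alikes:
- yellow boxes at (218,170), (287,122) and (435,346)
- the spare box at (434,162)
- the orange rack's boxes at the far left

I choose (330,267).

```bash
cat > m.py <<'E'
from h import *
def measure(n,p,d,verbose=True):
    P=cloud(n,d); i=p.astype(int); sat=i.max(2)-i.min(2); near=(np.hypot(P[...,0]-.47,P[...,1]+.07)<.13)
    lid=near&(abs(P[...,2]-.044)<.008)&(sat<40)&(i.max(2)>70)
    grip=near&(abs(P[...,2]-.09)<.012)
    g=P[grip]; r=cv2.minAreaRect((g[:,:2]*1000).astype(np.float32)); print(n,'grip',len(g),np.median(g[:,2]),r)
    k,lab,st,ce=cv2.connectedComponentsWithStats(cv2.erode(lid.astype(np.uint8),np.ones((3,3))))
    for j in range(1,k):
        if st[j,4]>60:
            q=P[lab==j]; print(' lid',ce[j].round(),st[j,4],np.median(q[:,2]).round(4),cv2.minAreaRect((q[:,:2]*1000).astype(np.float32)))
    # paper patches
    pat=near&(abs(P[...,2]-.045)<.01)&(i.min(2)>205)
    k,lab,st,ce=cv2.connectedComponentsWithStats(pat.astype(np.uint8))
    for j in range(1,k):
        if st[j,4]>40: print(' patch',ce[j].round(1),st[j,4],P[lab==j].mean(0).round(4),onz(n,ce[j],.044).round(4))
E
python3 - <<'E'
from m import *
for n in('scene','top'):
    measure(n,cv2.imread(f'pics/{n}0.png')[:,:,::-1],np.load(f'pics/{n}0.npy'))
a=cv2.imread('pics/top0.png')[150:310,260:440]; cv2.imwrite('pics/crop.png',cv2.resize(a,None,fx=3.7,fy=3.7,interpolation=2))
E
```

```text
scene grip 461 0.08700926665006037 ((521.4072265625, -77.24957275390625), (18.514055252075195, 69.68156433105469), 26.97429847717285)
 lid [263. 230.] 444 0.0419 ((525.8980102539062, -146.6979522705078), (47.567543029785156, 53.231590270996094), 27.264060974121094)
 lid [308. 255.] 2968 0.0419 ((518.2039184570312, -67.10052490234375), (110.01464080810547, 192.49942016601562), 28.042207717895508)
 patch [267.4 228. ] 147 [ 0.5233 -0.147   0.0422] [ 0.5246 -0.1454  0.044 ]
 patch [338.4 240.6] 322 [ 0.463  -0.0351  0.0423] [ 0.4644 -0.034   0.044 ]
 patch [261.4 253.7] 327 [ 0.5722 -0.1088  0.0423] [ 0.5732 -0.1074  0.044 ]
 patch [312.1 263.7] 330 [ 0.5319 -0.0318  0.0424] [ 0.533  -0.0308  0.044 ]
top grip 422 0.08983085067463764 ((522.3017578125, -79.74275970458984), (15.380155563354492, 70.05068969726562), 27.618310928344727)
 lid [346. 217.] 2091 0.0441 ((551.567626953125, -68.4222640991211), (45.259544372558594, 158.29086303710938), 28.010478973388672)
 lid [389. 236.] 1172 0.0441 ((518.7933349609375, -137.68934631347656), (44.63536834716797, 80.8237075805664), 27.42292022705078)
 lid [329. 266.] 1200 0.044 ((464.8665466308594, -36.04090118408203), (44.36257553100586, 79.66015625), 27.492666244506836)
 patch [372.6 203.8] 454 [ 0.5725 -0.1084  0.0445] [ 0.5725 -0.1085  0.044 ]
 patch [327.6 226.3] 467 [ 0.5322 -0.0317  0.0442] [ 0.5322 -0.0317  0.044 ]
 patch [389.2 235.9] 513 [ 0.5179 -0.1374  0.0443] [ 0.5179 -0.1375  0.044 ]
 patch [350.9 256.3] 71 [ 0.4817 -0.0724  0.0437] [ 0.4816 -0.0724  0.044 ]
 patch [328.9 266.6] 563 [ 0.4635 -0.0351  0.0443] [ 0.4635 -0.0351  0.044 ]
```

View pics/crop.png

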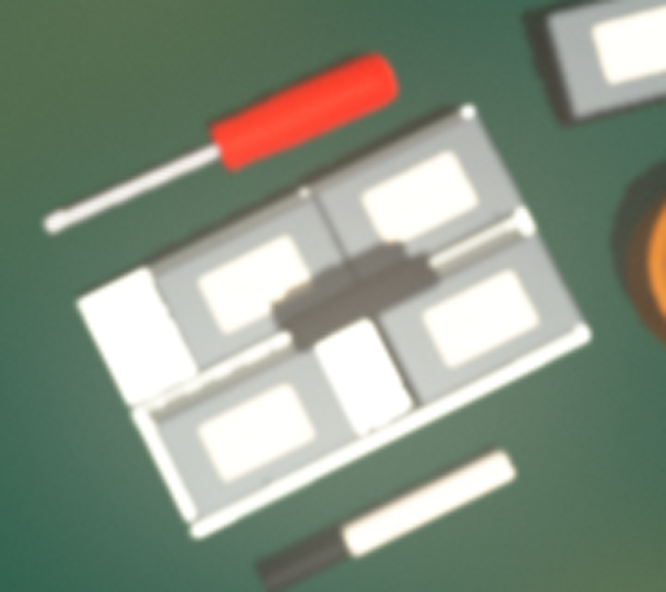

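The crop confirms it: the lower (marker-side) lane has a gap about 30 mm wide, its two lid centres being 115 mm apart. The other lane is packed. Heights from the two views agree (lids 42–44 mm, grip 87–90 mm). The tray's x axis is at about 117.7° in the world frame. I'll move above the open end with the tool turned to the tray's axes.

Call:
{"op": "move_arm", "data": {
  "motion": "-1 -0.88 -1 0 0.233; -1 -0.88 -1 0 0.233; -1 -0.88 -1 0 0.233; -1 -0.88 -1 0 0.233; -1 -0.88 -1 0 0.233; -1 -0.88 -1 0 0.233; -1 -0.88 -1 0 0.233; -1 -0.88 -1 0 0.233",
  "newtons": 20
}}

```text
time: 0.77
position: [0.3131, 0.3341, 0.1995]
tool_rot: [0.519, 0.855, -0.001, -0.0]
ft_force: [-0.1, -0.2, 0.4]
grip_width: 0.0416
grip_force: 0.0
```

```bash
cat > t.py <<'E'
from h import *
import sys
# shift (normalised, tool axes) to world x y z
def to(x,y,z):
    o=robot.get_obs(); r=R.from_quat(o['tool_rot']); s=r.inv().apply(np.array([x,y,z])-o['position'])/.2
    a=r.as_matrix()[:,0]; print('t',o['time'],'pos',o['position'].round(4),'shift',s.round(3),'xang',np.degrees(np.arctan2(a[1],a[0])).round(2),'F',o['ft_force'].round(2),'w',o['grip_width'].round(4),'q',o['q'].round(2))
if __name__=='__main__': to(*map(float,sys.argv[1:4]))
E
python3 t.py .4335 .0235 .15
```

```text
Traceback (most recent call last):
  File "t.py", line 7, in <module>
    if __name__=='__main__': to(*map(float,sys.argv[1:4]))
                             ~~^^^^^^^^^^^^^^^^^^^^^^^^^^^
  File "t.py", line 6, in to
    a=r.as_matrix()[:,0]; print('t',o['time'],'pos',o['position'].round(4),'shift',s.round(3),'xang',np.degrees(np.arctan2(a[1],a[0])).round(2),'F',o['ft_force'].round(2),'w',o['grip_width'].round(4),'q',o['q'].round(2))
                                                                                                                                                                               ^^^^^^^^^^^^^^^^^^^^^
AttributeError: 'float' object has no attribute 'round'
```

Call:
{"op": "move_arm", "data": {
  "motion": "-1 -0.9 -0.1 0.25 0; -1 -0.9 -0.1 0.25 0; -1 -0.9 -0.1 0.25 0; -1 -0.9 -0.1 0.25 0; -1 -0.9 -0.1 0.25 0; -1 -0.9 -0.1 0.25 0"
}}

```text
time: 1.27
position: [0.3801, 0.1666, 0.1487]
tool_rot: [0.519, 0.855, -0.001, -0.0]
ft_force: [-0.6, 0.6, -0.2]
grip_width: 0.0034
grip_force: 0.0
```

```bash
sed -i "s/o\['grip_width'\].round(4)/round(float(o['grip_width']),4)/" t.py; python3 t.py .4335 .0235 .15;python3 t.py .4335 .0235 .036
```

```text
t 1.2667 pos [0.3801 0.1666 0.1487] shift [-0.758 -0.093 -0.006] xang 117.49 F [-0.56  0.64 -0.24] w 0.0034 q [ 0.14  0.34  1.99 -0.    0.81 -0.34]
t 1.2667 pos [0.3801 0.1666 0.1487] shift [-0.758 -0.092  0.564] xang 117.49 F [-0.56  0.64 -0.24] w 0.0034 q [ 0.14  0.34  1.99 -0.    0.81 -0.34]
```

Call:
{"op": "move_arm", "data": {
  "motion": "-1 -0.76 -0.093 0 0; -1 -0.76 -0.093 0 0; -1 -0.76 -0.093 0 0; -1 -0.76 -0.093 0 0; -1 -0.76 -0.093 0 0; -1 -0.76 -0.093 0.2 0; -1 -0.76 -0.093 0.4 0; -1 -0.76 -0.093 0.5 0; -1 -0.76 -0.093 0.56 0; -1 -0.76 -0.093 0.56 0; -1 -0.76 -0.093 0.56 0"
}}

```text
time: 2.18
position: [0.4326, 0.0271, 0.0374]
tool_rot: [0.516, 0.856, -0.0, -0.001]
ft_force: [-0.4, 0.3, -0.1]
grip_width: 0.0004
grip_force: 0.0
```

```bash
python3 t.py .4545 -.0163 .036
python3 - <<'E'
from m import *
for n in('scene','top'):
    p,d=shot(n,n+'1'); measure(n,p,d)
E
```

```text
t 2.1833 pos [0.4326 0.0271 0.0374] shift [-0.243 -0.004  0.006] xang 117.82 F [-0.38  0.34 -0.07] w 0.0004 q [-0.2   0.59  2.04  0.    0.51 -0.68]
scene grip 459 0.08706159162749405 ((521.8234252929688, -77.14221954345703), (18.552021026611328, 69.79106140136719), 28.62961196899414)
 lid [263. 230.] 447 0.0419 ((525.3467407226562, -145.55918884277344), (48.73041915893555, 54.801910400390625), 26.152851104736328)
 lid [304. 256.] 2753 0.042 ((518.75927734375, -67.53144836425781), (109.9437255859375, 193.5718231201172), 28.36695671081543)
 patch [267.1 228. ] 175 [ 0.5237 -0.1473  0.0423] [ 0.5248 -0.1458  0.044 ]
 patch [336.9 240.6] 320 [ 0.4647 -0.0372  0.0422] [ 0.4661 -0.036   0.044 ]
 patch [261.5 253.7] 368 [ 0.572  -0.1087  0.0423] [ 0.573  -0.1073  0.044 ]
 patch [312.3 263.8] 378 [ 0.5318 -0.0315  0.0423] [ 0.5329 -0.0304  0.044 ]
top grip 423 0.0898645699743782 ((522.3414916992188, -79.8189926147461), (15.343088150024414, 70.17448425292969), 27.632293701171875)
 lid [346. 217.] 2087 0.0441 ((551.5569458007812, -68.56065368652344), (45.05865478515625, 158.4796600341797), 28.021371841430664)
 lid [390. 236.] 1145 0.0441 ((518.7550048828125, -137.70289611816406), (44.55035400390625, 81.14431762695312), 27.479501724243164)
 lid [338. 258.] 527 0.044 ((469.42950439453125, -44.85775375366211), (44.38215637207031, 59.80967712402344), 27.561464309692383)
 patch [370.7 204.9] 836 [ 0.5706 -0.1052  0.0443] [ 0.5707 -0.1052  0.044 ]
 patch [325.2 227. ] 1054 [ 0.531  -0.0277  0.0441] [ 0.531  -0.0277  0.044 ]
 patch [389.6 236.5] 1243 [ 0.5169 -0.1383  0.0441] [ 0.5169 -0.1383  0.044 ]
 patch [338.7 259.1] 653 [ 0.4766 -0.0516  0.044 ] [ 0.4766 -0.0516  0.044 ]
```

Call:
{"op": "move_arm", "data": {
  "motion": "-1 -0.02 0 0 0; -1 -0.04 0 0 0; -1 -0.06 0 0 0; -1 -0.08 0 0 0; -1 -0.1 0 0 0; -1 -0.12 0 0 0; -1 -0.14 0 0 0; -1 -0.16 0 0 0; -1 -0.16 0 0 0"
}}

```text
time: 3.03
position: [0.4487, -0.0036, 0.0377]
tool_rot: [0.517, 0.856, 0.0, 0.0]
ft_force: [-0.3, -0.2, 1.0]
grip_width: 0.0005
grip_force: 0.0
```

```bash
python3 t.py .4545 -.0163 .036
python3 - <<'E'
from m import *
p,d=shot('scene','scene2'); measure('scene',p,d)
a=p[190:330,210:400,::-1]; cv2.imwrite('pics/c2.png',cv2.resize(a,None,fx=4,fy=4))
E
```

```text
t 3.0333 pos [ 0.4487 -0.0036  0.0377] shift [-0.07  -0.004  0.009] xang 117.68 F [-0.34 -0.22  1.05] w 0.0005 q [-0.26  0.6   2.   -0.    0.54 -0.74]
scene grip 462 0.08702732721221418 ((522.1492919921875, -76.85797119140625), (18.193166732788086, 69.54156494140625), 26.965822219848633)
 lid [295. 254.] 2955 0.042 ((520.6172485351562, -68.88821411132812), (109.85384368896484, 195.16555786132812), 27.05947494506836)
 patch [267.2 228. ] 177 [ 0.5236 -0.1471  0.0423] [ 0.5248 -0.1457  0.044 ]
 patch [329.9 243.5] 53 [ 0.4781 -0.0411  0.0423] [ 0.4794 -0.04    0.044 ]
 patch [261.6 253.7] 376 [ 0.572  -0.1085  0.0423] [ 0.573  -0.1071  0.044 ]
 patch [311.2 263.2] 348 [ 0.532  -0.0335  0.0424] [ 0.5331 -0.0325  0.044 ]
```

View pics/c2.png

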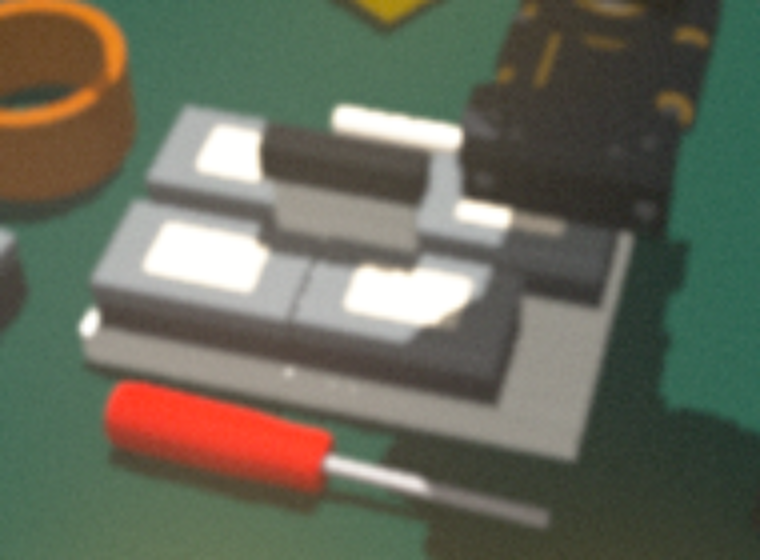

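The shading makes the patches unreliable here. The far-lane box (right end at crop (605,270)) still sticks out beyond the near-lane box. I'll keep pushing to the computed end.

Call:
{"op": "move_arm", "data": {
  "motion": "-1 -0.02 0 0 0; -1 -0.04 0 0 0; -1 -0.05 0 0 0; -1 -0.06 0 0 0; -1 -0.07 0 0 0; -1 -0.07 0 0 0; -1 -0.07 0 0 0"
}}

```text
time: 3.67
position: [0.4544, -0.0152, 0.0377]
tool_rot: [0.517, 0.856, -0.0, -0.0]
ft_force: [0.5, 0.7, 0.4]
grip_width: 0.0002
grip_force: 0.0
```

```bash
python3 t.py .4545 -.0163 .036
python3 - <<'E'
from m import *
p,d=shot('scene','scene3'); measure('scene',p,d)
p2,d2=shot('top','top3')
a=p[190:330,210:400,::-1];b=p2[170:310,260:450,::-1]; cv2.imwrite('pics/c3.png',np.hstack([cv2.resize(x,None,fx=2.1,fy=2.1,interpolation=2) for x in(a,b)]))
# lid-level points of the box in lane +y: extent along tray x from grip centre
for n,D in(('scene',d),('top',d2)):
    P=cloud(n,D); q=P-[.5225,-.0795,0]; x=q[...,0]*-.465+q[...,1]*.885-.008; y=q[...,0]*-.885+q[...,1]*-.465
    for lo in(-45,20):
        m=(y>lo/1e3)&(y<lo/1e3+.025)&(P[...,2]>.036)&(P[...,2]<.047)&(x>-.12)&(x<.12)
        print(n,lo,np.histogram(x[m]*1000,np.arange(-115,120,5))[0])
E
```

```text
t 3.6667 pos [ 0.4544 -0.0152  0.0377] shift [-0.005 -0.002  0.009] xang 117.72 F [0.52 0.68 0.43] w 0.0002 q [-0.28  0.6   1.99  0.    0.55 -0.76]
scene grip 447 0.08711010284024967 ((521.807861328125, -77.00456237792969), (18.519760131835938, 69.73855590820312), 28.199819564819336)
 lid [263. 230.] 448 0.0418 ((525.5763549804688, -146.46458435058594), (49.0726203918457, 53.4343147277832), 26.976770401000977)
 lid [299. 258.] 2442 0.042 ((531.453125, -60.812835693359375), (80.74579620361328, 191.5485076904297), 28.457603454589844)
 patch [267.2 228. ] 177 [ 0.5235 -0.1473  0.0423] [ 0.5248 -0.1457  0.044 ]
 patch [261.6 253.7] 378 [ 0.5719 -0.1085  0.0423] [ 0.5729 -0.1071  0.044 ]
 patch [308.  262.3] 247 [ 0.5343 -0.0387  0.0424] [ 0.5354 -0.0377  0.044 ]
scene -45 [ 0  0  0 19 31 37 34 29 31 36 36 33 36 31 35 37 36 35 33 36 34 33 37 36
 34 37 33 35 37 36 35 38 36 37 35 38 34 23  0  0  0  0  0  0  0  0]
scene 20 [ 0  0  0 17 27 30 28 26 26 31 28 15  5  0  0  0  0  0  0  0  0  0  0  0
  0  0  0  6  7 10  7  7  8  6 10  7  7  7  9  8 10  6  8  6  0  0]
top -45 [ 0  0  2 44 40 42 42 40 40 39 43 41 43 41 37 41 38 41 42 46 38 35 45 39
 44 38 43 39 43 36 42 13  0  0 10 15  4  0  0  0  0  0  0  0  0  0]
top 20 [ 0  0  4 41 41 37 42 38 40 41 37 43 39 43 42 41 43 36 28 24  0  0  0  0
  0  0  0  0  0  0  0  0  0  0  0  0  0  0  0  0  0  0  0  0  0  0]
```

View pics/c3.png

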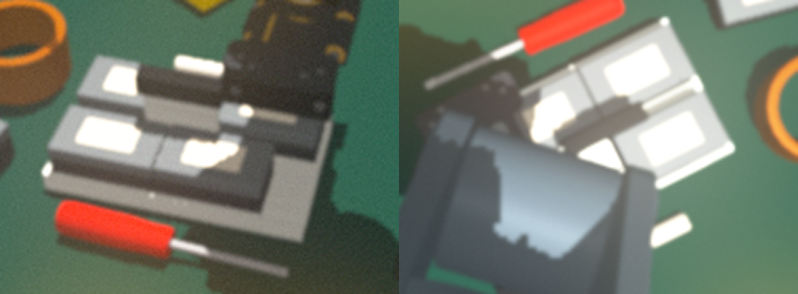

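Run:
```python
from h import *
for n in('scene0','scene1','scene2','scene3','top0','top3'):
    P=cloud(n[:-1],np.load(f'pics/{n}.npy')); q=P-[.5225,-.0795,0]; x=(q[...,0]*-.465+q[...,1]*.885-.008)*1e3; y=(q[...,0]*-.885+q[...,1]*-.465)*1e3
    m=(y>8)&(y<56)&(x>50)&(x<135)
    H,_,_=np.histogram2d(x[m],y[m],[np.arange(50,136,5),np.arange(8,57,8)],weights=P[...,2][m]*1e3)
    C,_,_=np.histogram2d(x[m],y[m],[np.arange(50,136,5),np.arange(8,57,8)])
    print(n);print((H/np.maximum(C,1)).T.astype(int))
a=cv2.imread('pics/scene0.png'); b=cv2.imread('pics/scene3.png')
cv2.imwrite('pics/cmp.png',np.hstack([cv2.resize(i[190:320,270:400],None,fx=3,fy=3,interpolation=2) for i in(a,b)]))
```

```text
scene0
[[41 40 39 42 41 37 37 39 40 38 30  0 -1 -2 -2 -2 -2]
 [42 41 42 42 41 42 42 41 41 42 20  0 -1 -2 -2 -2 -2]
 [42 42 42 42 42 42 41 42 42 41 23  0 -2 -2 -2 -1 -2]
 [42 42 41 42 42 42 42 41 41 42 22  0 -1 -2 -2 -1 -2]
 [42 42 42 42 42 41 41 42 41 41 25  1 -2 -2 -1 -2 -2]
 [41 40 41 41 41 41 41 41 41 41 15  0 -2 -2 -2 -2 -1]]
scene1
[[ 40  39  40  38  39  41 130 319 310 290 284 246 229 224 226 208 206]
 [ 42  42  42 168 303 313 339 333 298 279 241 284 297 237 246 231 218]
 [ 42  42 316 336 343 354 349 351 344 336 278 276 248 246 230 236 219]
 [ 42  42 247 317 326 387 388 396 290 288 243 257 260 232 187 199 116]
 [ 42  41  41 159 329 409 414 404 383 296 258 191 209 199 149 112  70]
 [ 41  41  41  42  41 416 418   0 386 376 217 178 112 131  34  34  -2]]
scene2
[[147 309 293 291 253 222 223 216 212 204 191 196 174 177 244 223 122]
 [338 303 282 309 294 266 269 252 240 234 181 196  76 119 132 242 160]
 [356 340 343 339 361 365 308 347 316 311 189 161  31  96  98 191 159]
 [394 290 290 393 400 401 401 401 401 401 114  61  -2 110 117 141 141]
 [399 382 327 400 401 401 401 401 400 400  
[... 697 characters left out ...]
4  44  44  44  43  43  43   5   0   0   0   0   0   0]
 [ 44  44  43  44  44  44  43  44  44  43   6   0   0   0   0   0   0]
 [ 44  44  44  44  43  43  44  44  43  43   5   0   0   0   0   0   0]
 [ 43  44  42  43  43  44  43  43  43  43   5   0   0   0   0   0   0]]
top3
[[386 391 394 397 399 400 402 402 403 403 403 403 402 417 442 472 477]
 [393 396 398 400 401 402 403 892 403 403 402 401 399 398 404 438 470]
 [397 399 401 402 403 403 403 403 402 401 400 399 396 394 390 404 451]
 [400 401 403 403 403 403 402 402 401 399 397 395 391 410 448 474 493]
 [402 403 403 403 403 402 401 400 398 396 392 397 444 476 504 514 517]
 [403 403 403 402 401 400 398 396 393 390 433 471 506 524 533 551 570]]
```

View pics/cmp.png

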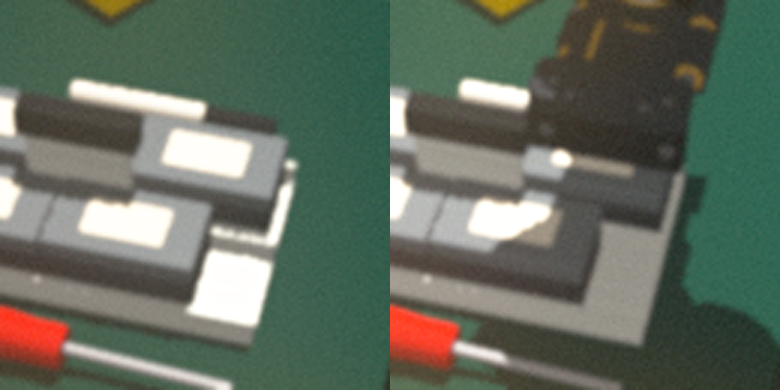

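The right frame (after the push) shows the far box's right end at about (670,190), much like before the push. That contradicts the finger position, so I'll check the actual 3D points.

Run:
```python
from h import *
for n in('scene0','scene3'):
    P=cloud('scene',np.load(f'pics/{n}.npy')); q=P-[.5225,-.0795,0]; x=(q[...,0]*-.465+q[...,1]*.885-.008)*1e3; y=(q[...,0]*-.885+q[...,1]*-.465)*1e3
    for v in(244,248,252,256,260):
        print(n,v,[(u,int(x[v,u]),int(y[v,u]),int(P[v,u,2]*1e3)) for u in range(310,370,5)])
P=cloud('top',np.load('pics/top3.npy')); q=P-[.5225,-.0795,0]; x=(q[...,0]*-.465+q[...,1]*.885-.008)*1e3; y=(q[...,0]*-.885+q[...,1]*-.465)*1e3
m=(P[...,2]<.06)&(y>14)&(y<48)&(x>-25)&(x<60)
for b in range(-25,60,5):
    k=m&(x>=b)&(x<b+5); print('top3 x',b,k.sum(),np.median(P[k][:,2]).round(3) if k.any() else None)
```

```text
scene0 244 [(310, 18, -3, 58), (315, 22, 14, 42), (320, 30, 15, 42), (325, 38, 19, 41), (330, 47, 20, 42), (335, 55, 22, 42), (340, 63, 24, 42), (345, 71, 26, 42), (350, 79, 27, 43), (355, 88, 30, 42), (360, 96, 33, 42), (365, 102, 53, 23)]
scene0 248 [(310, 18, -3, 48), (315, 24, 6, 40), (320, 33, 7, 42), (325, 40, 10, 40), (330, 49, 11, 42), (335, 57, 13, 41), (340, 65, 16, 41), (345, 73, 17, 42), (350, 81, 20, 41), (355, 89, 23, 41), (360, 98, 23, 42), (365, 102, 57, 9)]
scene0 252 [(310, 18, -3, 39), (315, 24, 6, 30), (320, 33, 5, 34), (325, 41, 7, 34), (330, 50, 6, 37), (335, 59, 6, 40), (340, 67, 6, 42), (345, 75, 9, 41), (350, 83, 12, 40), (355, 91, 13, 41), (360, 99, 15, 42), (365, 103, 53, 4)]
scene0 256 [(310, 21, -13, 41), (315, 29, -12, 41), (320, 37, -10, 41), (325, 45, -7, 41), (330, 50, 7, 26), (335, 59, 6, 30), (340, 67, 7, 31), (345, 76, 5, 36), (350, 85, 5, 38), (355, 93, 8, 37), (360, 101, 6, 41), (365, 105, 43, 4)]
scene0 260 [(310, 24, -23, 42), (315, 32, -20, 41), (320, 40, -18, 41), (325, 48, -17, 42), (330, 55, -15, 42), (335, 63, -13, 42), (340, 71, -10, 41),
[... 897 characters left out ...]
 -8, 42), (330, 50, 7, 27), (335, 59, 6, 30), (340, 68, 5, 33), (345, 76, 5, 35), (350, 85, 5, 38), (355, 93, 6, 39), (360, 101, 7, 40), (365, 105, 45, 2)]
scene3 260 [(310, 24, -22, 41), (315, 31, -19, 40), (320, 40, -19, 42), (325, 47, -16, 41), (330, 55, -15, 42), (335, 63, -11, 41), (340, 71, -11, 42), (345, 76, 5, 26), (350, 85, 7, 26), (355, 93, 6, 29), (360, 101, 8, 29), (365, 106, 37, 0)]
top3 x -25 38 0.043
top3 x -20 66 0.04
top3 x -15 28 0.007
top3 x -10 19 0.006
top3 x -5 11 0.005
top3 x 0 4 0.008
top3 x 5 0 None
top3 x 10 0 None
top3 x 15 0 None
top3 x 20 0 None
top3 x 25 0 None
top3 x 30 0 None
top3 x 35 0 None
top3 x 40 0 None
top3 x 45 0 None
top3 x 50 0 None
top3 x 55 0 None
```

Run:
```python
from h import *
d0=np.load('pics/scene0.npy')
for n in('scene1','scene2','scene3'):
    D=np.load(f'pics/{n}.npy'); P=cloud('scene',D); q=P-[.5225,-.0795,0]; x=(q[...,0]*-.465+q[...,1]*.885-.008)*1e3; y=(q[...,0]*-.885+q[...,1]*-.465)*1e3; z=P[...,2]*1e3
    m=(D>0)&(D<d0-.015)&(z<250)
    print(n,m.sum())
    for lo in range(0,180,10):
        k=m&(z>=lo)&(z<lo+10)
        if k.sum(): v,u=np.nonzero(k); print(lo,k.sum(),'x',np.percentile(x[k],[2,50,98]).astype(int),'y',np.percentile(y[k],[2,50,98]).astype(int),'u',u.min(),u.max(),'v',v.min(),v.max())
p=cv2.imread('pics/scene1.png'); cv2.imwrite('pics/c4.png',cv2.resize(p[100:300,280:480],None,fx=3,fy=3,interpolation=2))
```

```text
scene1 7619
120 37 x [ 95 134 165] y [-59 -58 108] u 350 414 v 183 254
130 292 x [ 92 130 166] y [-60 -58 107] u 349 415 v 172 254
140 497 x [ 93 140 166] y [-59  -4 107] u 349 415 v 167 249
150 829 x [ 92 132 166] y [-65   4  58] u 349 416 v 172 246
160 647 x [ 96 129 164] y [-67 -57  18] u 350 418 v 162 242
170 1104 x [ 95 130 163] y [-66 -42  15] u 350 418 v 161 237
scene2 7622
0 1 x [-274 -274 -274] y [875 875 875] u 296 296 v 48 48
120 28 x [ 64  97 128] y [-58 -57 108] u 329 392 v 179 249
130 298 x [ 60 102 132] y [-59 -57 108] u 326 394 v 174 249
140 476 x [ 58 113 132] y [-59  -4 108] u 326 395 v 169 244
150 811 x [ 58  99 132] y [-64   4  60] u 324 396 v 164 241
160 568 x [ 60  98 131] y [-67 -52  98] u 324 397 v 156 237
170 1238 x [ 61  97 130] y [-66 -42  69] u 325 397 v 154 232
scene3 7832
120 25 x [ 53  79 114] y [-58 -57  31] u 321 384 v 179 247
130 303 x [ 47  89 119] y [-59 -57 108] u 317 386 v 172 247
140 475 x [ 46 104 119] y [-58  -4 108] u 317 387 v 168 243
150 805 x [ 45  87 119] y [-64   4 102] u 315 388 v 163 239
160 563 x [ 49  85 119] y [-66 -49  98] u 315 389 v 156 235
170 1252 x [ 48  84 117] y [-65 -42 103] u 316 389 v 153 230
```

View pics/c4.png

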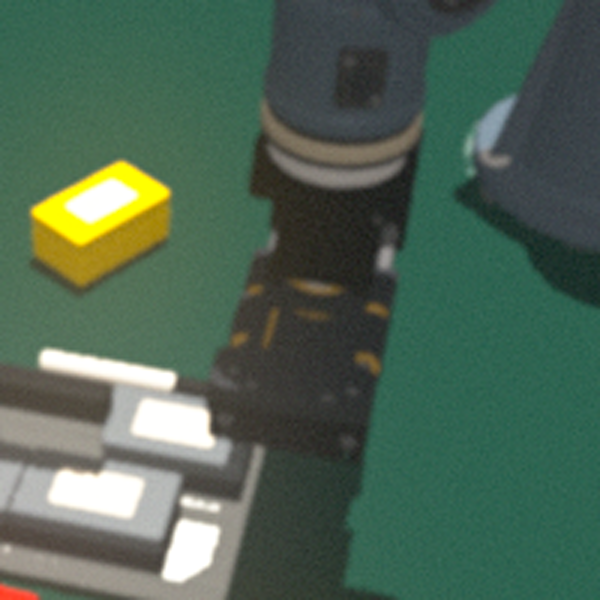

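The finger has passed over the box: depth shows the gripper body about 25 mm higher than the nominal geometry, so the closed tips clear the 44 mm lid. I'll back off past the open end and descend with a force check.

Call:
{"op": "move_arm", "data": {
  "motion": "-1 0.15 0 0 0; -1 0.28 0 0 0; -1 0.28 0 0 0; -1 0.28 0 0 0; -1 0.28 0 0.04 0; -1 0.28 0 0.07 0; -1 0.28 0 0.09 0; -1 0.28 0 0.1 0; -1 0.28 0 0.1 0; -1 0.28 0 0.1 0"
}}

```text
time: 4.6
position: [0.4283, 0.0341, 0.0174]
tool_rot: [0.517, 0.856, -0.0, -0.0]
ft_force: [0.8, -0.3, -0.2]
grip_width: 0.0005
grip_force: 0.0
```

```bash
cat > body.py <<'E'
from h import *
import sys
d0=np.load('pics/scene0.npy'); p,D=shot('scene',sys.argv[1]); P=cloud('scene',D); q=P-[.5225,-.0795,0]; x=(q[...,0]*-.465+q[...,1]*.885-.008)*1e3; y=(q[...,0]*-.885+q[...,1]*-.465)*1e3; z=P[...,2]*1e3
m=(D>0)&(D<d0-.008)&(z<130)
for lo in range(0,130,10):
    k=m&(z>=lo)&(z<lo+10)
    if k.sum()>3: print(lo,k.sum(),'x',np.percentile(x[k],[2,50,98]).astype(int),'y',np.percentile(y[k],[2,50,98]).astype(int))
E
python3 t.py .4545 -.0163 .036; python3 body.py scene4
```

```text
t 4.6 pos [0.4283 0.0341 0.0174] shift [-0.284 -0.001 -0.093] xang 117.69 F [ 0.78 -0.25 -0.17] w 0.0005 q [-0.18  0.63  2.06 -0.    0.45 -0.67]
0 38 x [-669 -166  567] y [179 488 870]
10 7 x [-396  206  379] y [171 361 391]
100 27 x [105 140 173] y [-58 -57  23]
110 281 x [100 139 174] y [-59 -57 108]
120 494 x [101 143 174] y [-59  -3 108]
```

Call:
{"op": "move_arm", "data": {
  "motion": "-1 0 0 0.01 0; -1 0 0 0.02 0; -1 0 0 0.03 0; -1 0 0 0.035 0; -1 0 0 0.035 0; -1 0 0 0.035 0"
}}

```text
time: 5.15
position: [0.4283, 0.0344, 0.0107]
tool_rot: [0.517, 0.856, -0.0, -0.0]
ft_force: [0.1, 0.3, 0.4]
grip_width: 0.0007
grip_force: 0.0
```

```bash
python3 t.py .4545 -.0163 .016
```

```text
t 5.15 pos [0.4283 0.0344 0.0107] shift [-0.286 -0.002 -0.027] xang 117.73 F [0.11 0.33 0.45] w 0.0007 q [-0.18  0.65  2.06 -0.    0.43 -0.67]
```

Call:
{"op": "move_arm", "data": {
  "motion": "-1 0 0 0.01 0; -1 0 0 0.02 0; -1 0 0 0.02 0; -1 0 0 0.02 0"
}}

```text
time: 5.48
position: [0.4282, 0.0344, 0.0066]
tool_rot: [0.517, 0.856, -0.0, -0.0]
ft_force: [0.0, -1.1, -0.7]
grip_width: 0.0007
grip_force: 0.0
```

No contact even at the nominal bench level. So the real tips sit at least 13 mm up, above the tray floor, and most likely near 24 mm. That height is right for pushing, so I'll push slowly here.

Call:
{"op": "move_arm", "data": {
  "motion": "-1 -0.04 0 0 0; -1 -0.08 0 0 0; -1 -0.11 0 0 0; -1 -0.13 0 0 0; -1 -0.15 0 0 0; -1 -0.17 0 0 0; -1 -0.19 0 0 0; -1 -0.21 0 0 0; -1 -0.21 0 0 0"
}}

```text
time: 6.23
position: [0.4487, -0.0036, 0.0068]
tool_rot: [0.517, 0.856, 0.0, 0.001]
ft_force: [-0.1, 0.3, -1.0]
grip_width: 0.0008
grip_force: 0.0
```

```bash
cat > box.py <<'E'
from h import *
import sys
p,D=shot('scene',sys.argv[1]); P=cloud('scene',D); q=P-[.5225,-.0795,0]; x=(q[...,0]*-.465+q[...,1]*.885-.008)*1e3; y=(q[...,0]*-.885+q[...,1]*-.465)*1e3; z=P[...,2]*1e3
for nm,a,b in(('+y lane inner side face',2,9),('-y lane lid',-50,-15)):
    m=(y>a)&(y<b)&(z>36)&(z<46)&(abs(x)<130); print(nm,m.sum(),np.percentile(x[m],[1,99]).round(1),np.histogram(x[m],np.arange(-105,120,15))[0])
g=(z>79)&(z<92)&(abs(x)<70)&(abs(y)<25); print('grip',cv2.minAreaRect((P[g][:,:2]*1000).astype(np.float32)))
E
python3 t.py .4545 -.0163 .0066; python3 box.py scene5
```

```text
t 6.2333 pos [ 0.4487 -0.0036  0.0068] shift [-0.07  -0.004  0.001] xang 117.7 F [-0.07  0.3  -0.95] w 0.0008 q [-0.26  0.67  2.02 -0.    0.46 -0.74]
+y lane inner side face 155 [-96.7  41.5] [16 30 30 30 13  0  0  0 14 22  0  0  0  0]
-y lane lid 1660 [-96.1  71.1] [ 73 136 142 142 143 144 146 147 148 150 157 132   0   0]
grip ((521.4486083984375, -77.13919067382812), (18.62901496887207, 69.24724578857422), 27.126623153686523)
```

```bash
cat > side.py <<'E'
from h import *
import sys
for n in sys.argv[1:]:
    P=cloud('scene',np.load(f'pics/{n}.npy')); q=P-[.5225,-.0795,0]; x=(q[...,0]*-.465+q[...,1]*.885-.008)*1e3; y=(q[...,0]*-.885+q[...,1]*-.465)*1e3; z=P[...,2]*1e3
    m=(y>3)&(y<11)&(z>25)&(z<37)&(x>-20)&(x<130); m2=(z>36)&(z<46)&(y>12)&(y<50)&(x>-20)&(x<130)
    print(n,'side',m.sum(),np.percentile(x[m],[0,2,98,100]).round(1),'lid',m2.sum(),np.percentile(x[m2],[0,2,98,100]).round(1) if m2.any() else '')
    k=(z<-0)|(z>100); print('  body zmin>50',np.sort(z[(z>50)&(x>30)&(x<180)&(y>-80)&(y<130)])[:5].round())
E
python3 side.py scene0 scene3 scene4 scene5
python3 -c "
import cv2;p=cv2.imread('pics/scene5.png');cv2.imwrite('pics/c5.png',cv2.resize(p[180:320,270:420],None,fx=4,fy=4,interpolation=2))"
```

```text
scene0 side 194 [ 23.6  24.4 100.8 101.9] lid 762 [ 18.2  22.2 101.3 102.4]
  body zmin>50 []
scene3 side 187 [ 23.5  24.6 101.  102. ] lid 302 [ 21.2  22.8 101.3 102.2]
  body zmin>50 [128. 128. 128. 128. 129.]
scene4 side 187 [ 24.3  26.3 100.9 101.8] lid 607 [18.7 22.  85.2 88.6]
  body zmin>50 [106. 107. 108. 108. 108.]
scene5 side 47 [23.5 23.6 81.8 82.2] lid 131 [18.8 20.5 36.  40.5]
  body zmin>50 [96. 97. 98. 98. 98.]
```

View pics/c5.png

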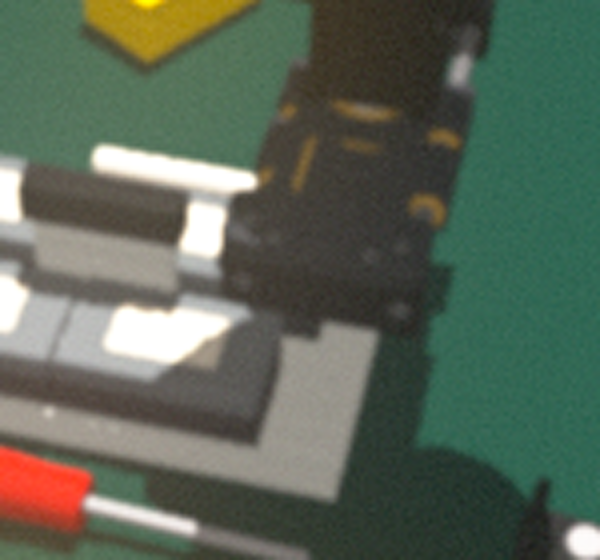

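The box is moving now: its end face went from x = 101 to 82 mm, and the packed lane reads 71 mm, so about 11 mm remains.

Call:
{"op": "move_arm", "data": {
  "motion": "-1 -0.015 0 0 0; -1 -0.03 0 0 0; -1 -0.04 0 0 0; -1 -0.05 0 0 0; -1 -0.055 0 0 0; -1 -0.06 0 0 0; -1 -0.06 0 0 0; -1 -0.06 0 0 0"
}}

```text
time: 6.95
position: [0.4536, -0.0135, 0.0068]
tool_rot: [0.517, 0.856, 0.0, 0.0]
ft_force: [-0.3, 0.4, 0.4]
grip_width: 0.0005
grip_force: 0.0
```

```bash
python3 t.py .4545 -.0163 .0066; python3 box.py scene6; python3 side.py scene6
```

```text
t 6.95 pos [ 0.4536 -0.0135  0.0068] shift [-0.014 -0.003  0.001] xang 117.73 F [-0.32  0.37  0.39] w 0.0005 q [-0.28  0.67  2.   -0.    0.47 -0.76]
+y lane inner side face 136 [-96.9  27.8] [17 30 31 36  9  0  0  0 13  0  0  0  0  0]
-y lane lid 1637 [-96.2  71.1] [ 72 135 136 145 142 148 141 142 145 153 149 129   0   0]
grip ((521.6140747070312, -77.09709167480469), (18.579050064086914, 69.50432586669922), 27.33315658569336)
scene6 side 14 [24.1 24.3 59.  69.8] lid 12 [18.2 18.3 24.5 24.5]
  body zmin>50 [97. 97. 98. 98. 98.]
```

Call:
{"op": "move_arm", "data": {
  "motion": "-1 -0.005 0 0 0; -1 -0.01 0 0 0; -1 -0.015 0 0 0; -1 -0.015 0 0 0; -1 -0.015 0 0 0"
}}

```text
time: 7.42
position: [0.4542, -0.0156, 0.0067]
tool_rot: [0.517, 0.856, -0.0, -0.001]
ft_force: [-1.1, 3.1, 1.5]
grip_width: 0.0004
grip_force: 1.6
```

```bash
python3 t.py .4545 -.0163 .0066; python3 box.py scene7; python3 side.py scene7
```

```text
t 7.4167 pos [ 0.4542 -0.0156  0.0067] shift [-0.004  0.     0.001] xang 117.73 F [-1.13  3.12  1.52] w 0.0004 q [-0.28  0.67  2.    0.    0.47 -0.77]
+y lane inner side face 131 [-97.1  26.2] [17 32 30 29 12  0  0  0 11  0  0  0  0  0]
-y lane lid 1661 [-95.7  71.1] [ 74 134 142 145 140 146 147 146 149 152 154 132   0   0]
grip ((522.0838012695312, -77.66924285888672), (18.065675735473633, 70.07356262207031), 27.706073760986328)
scene7 side 11 [23.5 23.5 61.2 69.9] lid 3 [19.8 19.8 21.2 21.3]
  body zmin>50 [97. 97. 98. 98. 98.]
```

The wrist force of about 3.3 N along the lane shows the row is packed, and the box end reads 70 mm. I'll retreat, rise and look.

Call:
{"op": "move_arm", "data": {
  "motion": "-1 0.05 0 0 0; -1 0.12 0 0 0; -1 0.15 0 0 0; -1 0.15 0 0 0; 0.2 0.15 0 -0.2 0; 0.2 0.15 0 -0.4 0; 0.2 0.15 0 -0.6 0; 0.2 0.15 0 -0.65 0; 0.2 0.15 0 -0.65 0; 0.2 0.15 0 -0.65 0"
}}

```text
time: 8.3
position: [0.4412, 0.0105, 0.1371]
tool_rot: [0.517, 0.856, 0.0, 0.001]
ft_force: [-1.1, -0.1, -1.0]
grip_width: 0.0326
grip_force: 0.0
```

```bash
python3 t.py .5223 -.0797 .14; python3 box.py scene8; python3 side.py scene8
python3 - <<'E'
from m import *
p,d=shot('top','top8'); measure('top',p,d)
E
```

```text
t 8.3 pos [0.4412 0.0105 0.1371] shift [-0.588  0.149 -0.013] xang 117.76 F [-1.1  -0.07 -0.98] w 0.0326 q [-0.23  0.39  1.95 -0.    0.81 -0.71]
+y lane inner side face 223 [-96.2  68.9] [17 30 32 30 13  0  0  0 14 31 34 22  0  0]
-y lane lid 1652 [-96.1  70.8] [ 75 140 141 140 147 146 141 145 148 148 151 130   0   0]
grip ((522.2694091796875, -77.06045532226562), (18.419431686401367, 69.26908111572266), 27.91786003112793)
scene8 side 103 [23.2 23.8 70.6 70.7] lid 474 [18.8 21.5 70.5 70.9]
  body zmin>50 [157. 158. 158. 159. 159.]
top grip 424 0.08975505236670295 ((522.3451538085938, -79.78659057617188), (15.3564453125, 69.79212951660156), 27.606849670410156)
 lid [347. 217.] 2050 0.0442 ((551.7042236328125, -68.69590759277344), (45.18828582763672, 158.27896118164062), 28.0084285736084)
 lid [379. 240.] 1689 0.0441 ((503.895263671875, -110.15453338623047), (44.80160903930664, 144.53749084472656), 28.05164337158203)
 patch [372.6 204.1] 521 [ 0.572  -0.1084  0.0445] [ 0.5721 -0.1084  0.044 ]
 patch [326.7 228. ] 584 [ 0.5293 -0.0302  0.0443] [ 0.5294 -0.0302  0.044 ]
 patch [386.9 238.6] 888 [ 0.5131 -0.1337  0.0441] [ 0.5131 -0.1337  0.044 ]
 patch [353.4 251.1] 404 [ 0.4907 -0.0765  0.0442] [ 0.4907 -0.0765  0.044 ]
```

Run:
```python
from h import *
for n,o in(('scene8',(.4412,.0105)),):
    P=cloud('scene',np.load(f'pics/{n}.npy')); q=P-[.5225,-.0795,0]; x=(q[...,0]*-.465+q[...,1]*.885-.008)*1e3; y=(q[...,0]*-.885+q[...,1]*-.465)*1e3; z=P[...,2]*1e3
    for lo in range(140,260,10):
        k=(z>=lo)&(z<lo+10)&(x>30)&(x<200)&(abs(y)<140)
        if k.any(): print(lo,k.sum(),np.percentile(x[k],[2,98]).round(),np.percentile(y[k],[2,50,98]).round())
```

```text
150 13 [101. 121.] [3. 4. 5.]
160 82 [100. 122.] [2. 4. 5.]
170 70 [101. 122.] [2. 4. 5.]
220 113 [ 78. 144.] [-58.  46.  52.]
230 440 [ 75. 149.] [-59. -58. 108.]
240 520 [ 75. 148.] [-59. -57. 109.]
250 854 [ 75. 148.] [-65.  -3. 107.]
```

Both lanes end at x = 70.7 mm, so they are packed. The visible fingertip lies at z ≈ 158 mm with the TCP reading 137 mm, so the true tip is 21 mm above the reported TCP. That makes the reported TCP height for the grasp about 0.04 m.

Call:
{"op": "move_arm", "data": {
  "motion": "0.6 -0.2 0.05 0 0; 0.6 -0.4 0.1 0 0; 0.6 -0.588 0.149 0 0; 0.6 -0.588 0.149 0 0; 0.6 -0.588 0.149 0 0; 0.6 -0.588 0.149 0 0"
}}

```text
time: 8.9
position: [0.5199, -0.0791, 0.1346]
tool_rot: [0.517, 0.856, -0.0, -0.003]
ft_force: [-0.2, -0.5, -1.0]
grip_width: 0.0686
grip_force: 0.0
```

```bash
python3 t.py .5223 -.0797 .04
```

```text
t 8.9 pos [ 0.5199 -0.0791  0.1346] shift [-0.011  0.011  0.473] xang 117.69 F [-0.15 -0.46 -0.96] w 0.0686 q [-0.36  0.49  1.74  0.    0.92 -0.85]
```

Call:
{"op": "move_arm", "data": {
  "motion": "0.6 0 0.005 0.15 0; 0.6 0 0.005 0.3 0; 0.6 0 0.005 0.4 0; 0.6 0 0.005 0.45 0; 0.6 0 0.005 0.475 0; 0.6 0 0.005 0.475 0; 0.6 0 0.005 0.475 0"
}}

```text
time: 9.48
position: [0.523, -0.0789, 0.0422]
tool_rot: [0.517, 0.856, 0.0, 0.0]
ft_force: [0.0, -0.4, 0.0]
grip_width: 0.0697
grip_force: 0.0
```

```bash
python3 t.py .5223 -.0797 .04; python3 body.py scene9; python3 -c "
import cv2;p=cv2.imread('pics/scene9.png');cv2.imwrite('pics/c9.png',cv2.resize(p[150:320,210:400],None,fx=3.5,fy=3.5,interpolation=2))"
```

```text
t 9.4833 pos [ 0.523  -0.0789  0.0422] shift [-0.002 -0.005  0.011] xang 117.76 F [ 0.02 -0.42  0.04] w 0.0697 q [-0.36  0.64  1.8   0.    0.7  -0.85]
0 29 x [-621  -13  518] y [ 96 572 804]
10 8 x [-266   85  193] y [-58 -57 396]
40 9 x [-98  22  62] y [-14  52  56]
60 41 x [-72  -4   4] y [-47 -45  30]
70 57 x [-17  -5   4] y [-46 -45 -43]
80 48 x [-16  -5   6] y [-47 -46  33]
90 16 x [-4 -1  0] y [32 33 34]
100 25 x [-16   1   4] y [31 33 43]
110 25 x [-14   3   5] y [31 37 44]
120 4 x [-381    4    7] y [ 38  42 202]
```

View pics/c9.png

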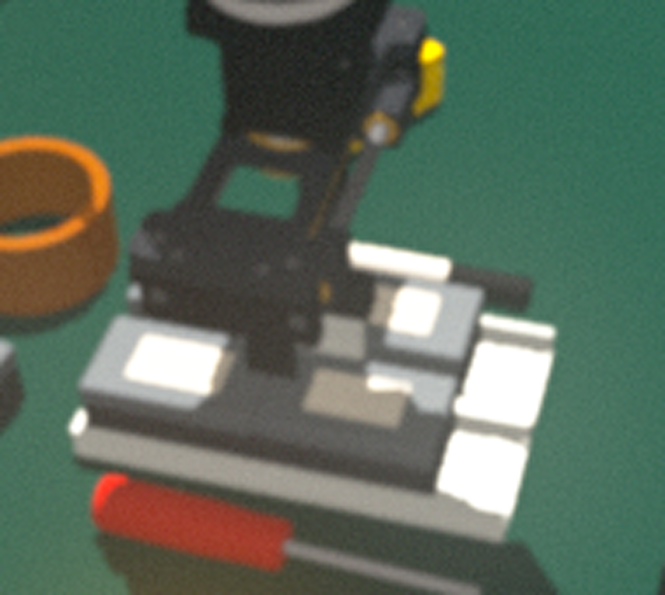

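The finger at crop (272,345) ends at about 62 mm, and the pads straddle the bar, centred in y and at x ≈ -6. Both lanes are packed. Closing the gripper.

Call:
{"op": "move_arm", "data": {
  "motion": "-1 0 0 0 0; -1 0 0 0 0; -1 0 0 0 0; -1 0 0 0 0; -1 0 0 0 0; -1 0 0 0 0; -1 0 0 0 0; -1 0 0 0 0; -1 0 0 0 0; -1 0 0 0 0",
  "newtons": 45
}}

```text
time: 10.37
position: [0.5218, -0.0794, 0.0417]
tool_rot: [0.517, 0.856, -0.001, -0.001]
ft_force: [-3.2, -1.6, 2.3]
grip_width: 0.0157
grip_force: 45.0
```

Gripped at 15.7 mm, matching the bar. Lifting gently.

Call:
{"op": "move_arm", "data": {
  "motion": "-1 0 0 -0.015 0; -1 0 0 -0.04 0; -1 0 0 -0.08 0; -1 0 0 -0.13 0; -1 0 0 -0.18 0; -1 0 0 -0.24 0; -1 0 0 -0.3 0; -1 0 0 -0.36 0; -1 0 0 -0.42 0; -1 0 0 -0.46 0; -1 0 0 -0.49 0; -1 0 0 -0.5 0"
}}

```text
time: 11.37
position: [0.5234, -0.0794, 0.1432]
tool_rot: [0.517, 0.856, 0.0, 0.001]
ft_force: [-0.9, -1.0, -6.5]
grip_width: 0.0156
grip_force: 45.0
```

Call:
{"op": "move_arm", "data": {
  "motion": "-1 0 0 0 0; -1 0 0 0 0; -1 0 0 0 0; -1 0 0 0 0; -1 0 0 0 0; -1 0 0 0 0"
}}

```text
time: 11.87
position: [0.5227, -0.0792, 0.1413]
tool_rot: [0.517, 0.856, -0.0, -0.0]
ft_force: [0.2, -0.2, -6.3]
grip_width: 0.0156
grip_force: 45.0
```

```bash
python3 t.py .5223 -.0797 .142
python3 - <<'E'
from h import *
p,D=shot('scene','scene10'); P=cloud('scene',D); q=P-[.5225,-.0795,0]; x=(q[...,0]*-.465+q[...,1]*.885-.008)*1e3; y=(q[...,0]*-.885+q[...,1]*-.465)*1e3; z=P[...,2]*1e3
for a,b in((-50,-15),(15,50)):
    m=(y>a)&(y<b)&(z>120)&(z<160)&(abs(x)<110)&~((abs(x+8)<25)); v,u=np.nonzero(m); A=np.c_[x[m],y[m],np.ones(m.sum())]
    print(a,m.sum(),'z',np.percentile(z[m],[5,50,95]).round(1),'x',np.percentile(x[m],[1,99]).round(1))
m=(y>-50)&(y<50)&(abs(z-142)<8)&(abs(x)<100)&(abs(x+8)>30)
print('tilt slopes',np.linalg.lstsq(np.c_[x[m],y[m],np.ones(m.sum())],z[m],rcond=None)[0])
cv2.imwrite('pics/c10.png',cv2.resize(p[80:320,180:440,::-1],None,fx=2.4,fy=2.4,interpolation=2))
E
```

```text
t 11.8667 pos [ 0.5227 -0.0792  0.1413] shift [-0.001 -0.003 -0.003] xang 117.73 F [ 0.16 -0.23 -6.26] w 0.0156 q [-0.36  0.48  1.73 -0.    0.93 -0.85]
-50 1321 z [139.8 141.8 143.2] x [-96.6  71.8]
15 551 z [135.8 141.7 143.1] x [-92.6  71. ]
tilt slopes [ 2.04947619e-03 -1.15626728e-02  1.41165688e+02]
```

View pics/c10.png

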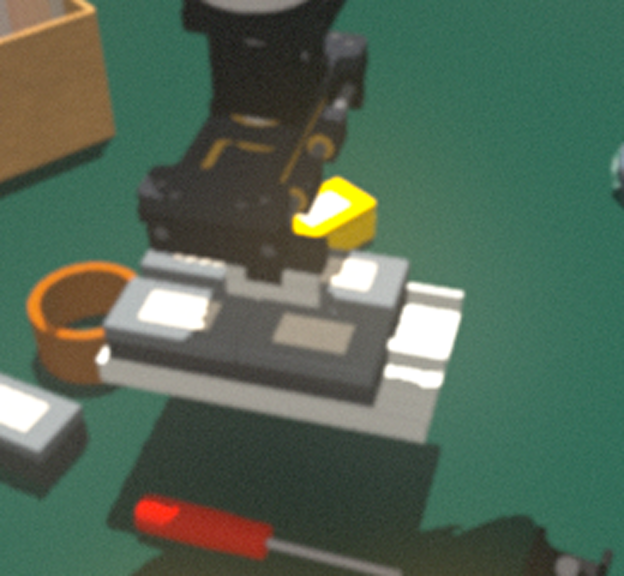

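The tray is held level 100 mm up with both lanes packed (end faces at 71 mm). The load is 6.3 N, and the tray is clear of the bystanders. Handing in.

```bash
python3 -c "
from rig import robot
print(robot.hand_in())"
```

```text
the job is handed in; nothing more can be done
None
```

The stray box is pushed flush, and I handed the job in with the tray held level and still about 100 mm above the bench, all four boxes packed to the stop wall; `hand_in()` returned no verdict.

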